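# Draw a rail tight with a cam lock

## Task

Slide the loose rail into the guide of the wooden connector block as far as it will go, so that its headed stud stands in the open mouth of the steel cam; then turn the cam clockwise by its upright bar until it has drawn the rail snugly tight against the two stop pads. Stop as soon as it is snug (a pull of about 15 N), do not over-tighten it, and let go so that the joint holds by itself; do not push the tape roll, the dark wood block or the small plane about.

Things in the scene. Friction and masses are not known exactly. Their poses are not given: they have to be found in the camera images.
- lock: Connector block, fixed: light wooden frame 98 x 100 mm, 34 high, open above, a steel cam in its middle. Origin on the cam's vertical axis at bench height; +x is the way the rail is pushed in, z up. The front cheeks (front face x = -46 mm) leave an 18 mm gap for the stud.
- guide_mouth (a point): Middle of the guide's open end, at bench height, 97 mm before the cam's axis (lock x = -97 mm). The guide is two walls 22 mm high with inner faces at lock y = +-23.5 mm from x = -46 to -80 mm, flared outwards from there to -97; no floor, the rail slides on the bench.
- rail: Loose rail: medium-brown wooden bar 120 long (x) x 44 wide (y) x 40 mm high, about 0.16 kg, flat on the bench. Origin under the wood's middle; +x towards its stud: steel, 5 mm thick, sticking out 38 mm from that end at 20 mm height, with a ball head 13 mm across. Take it across the 44 mm, 20 mm or so behind its middle, clear of the guide walls.
- stud_head (a point): Centre of the stud's ball head, 98 mm ahead (+x) of the rail's origin, 20 mm up. Pushed into the open cam it stops on the cam's inner wall about 17 mm before the cam's axis, with the rail still short of the pads; only the cam can draw it farther.
- cam (a joint): Cam angle, rad, -0.2 to 2.2, growing clockwise from above. Near 0 (start: within 0.12) the mouth faces the rail; from 0.4 the slot's wall passes behind the ball, then draws it in 5 mm per rad. The rail meets the pads somewhere from 0.9 to 1.9 (not reported); from there the pull grows some 50 N per rad. Friction, about 0.15 N m throughout, holds the cam where it is left.
- cam_grip (a point): Point on the cam's axis 62 mm above the bench, where to grip its bar: an upright steel plate 46 long x 12 thick, 38 to 72 mm high, on the cam's flat top (38 mm high, 62 across). At cam 0 it lies along lock x; its yaw = lock yaw - cam. With the hand at rest after each small step, its torque reading rises some 0.01 N m per N of pull above that of free turning.
- stop_strip: Thin steel strip on the cheeks' front with two stop pads (black discs 12 mm across, at y = +-16.5 mm, 20 mm up). Same origin and axes as lock. The pad faces stand at x = -51 to -54 mm, screwed in or out differently each time and not reported; sprung, they give 1 mm per 15 N together. Snug is 8 to 26 N on the pads, best about 15.
- tape_yellow: Bystander: roll of yellow tape, 48 mm across, 20 mm high, loose. Origin under its middle.
- wood_block_b: Bystander: dark wood offcut 80 x 71 x 30 mm, loose. Origin under its middle.
- palm_plane: Bystander: small brass palm plane 71 x 79 x 36 mm, loose. Origin under its middle.

How it is judged (in metres and radians):
On the way:
1. the stud's head stands in the cam's mouth, the cam still open (horizontal distance between stud_head and lock below 0.0205 m and value of joint cam below 0.35 rad), for 0.1 s.
At the end, for the whole second after the job is handed in: The rail is held against the stop pads by the closed cam (cam past 0.7 rad, stud head within 18 mm of the cam's axis) with a force of more than 8 N on the pads (never more than 26 N), at rest and with nothing touched by the robot (contact force between rail and stop_strip above 8 N and value of joint cam above 0.7 rad and horizontal distance between stud_head and lock below 0.018 m and linear speed of rail below 0.01 m/s).
It fails at once if the rail is pressed on the stop pads with more than 26 N (over-tightened) (contact force between rail and stop_strip above 26 N).
It fails at once if the yellow tape roll, the dark wood block or the brass plane is moved by more than 20 mm (distance of any of tape_yellow, wood_block_b, palm_plane from where it was at the start of the episode above 0.02 m).
It also fails if it takes over 72 s, if anything falls off the work surface, if the arm or the gripper's body presses on something with over 40 N, if the wrist force passes 120 N, or if a joint passes its speed limit or range.

## Robot

A 6-joint arm with a two-finger parallel gripper is mounted at the origin on a cart in front of the work surface, level with it; the furniture and walls round the work are solid. World frame = base frame: x ahead of the robot, y to its left, z up, the work surface at z = 0. Lengths are in m, angles in degrees, forces in N, time in s.
With the tool pointing down it reaches from about 0.4 to 0.825 m from the base axis. Payload 7 kg.
Tool frame: the origin (TCP) lies on the centre line of the jaws, within the pads' length; the fingertips stand 19 mm ahead of it and the grasp point (between the pads) is the TCP (r.tip_extent is the distance from the TCP to the fingertips, in m); z points along the fingers, y is the line along which they close (so a half turn about z gives the same grasp; the last joint's range is limited). The gripper opens to 88 mm and grips with 3 to 60 N. Pads are 19 mm wide; open, the fingers measure 130 mm over their backs; the gripper's body (78 mm by 193 mm) begins 47 mm behind the grasp point.
Start: joints at [-54.884, 20.546, 0.682, 0, -70.136, -16.507], TCP at [0.215, -0.64, 0.246] pointing down, gripper open.
Joint ranges: [-176.03, 176.03], [-82.01, 121.73], [-58.28, 71.71], [-173.87, 95.51], [-174.79, -0.11], [-173.66, 173.66]. Speed limits (degrees/s): [136.94, 136.94, 172.46, 180, 180, 180].

## Interface

Orientations are given as [roll, pitch, yaw] about the fixed x, y, z axes, in that order (R = Rz(yaw) Ry(pitch) Rx(roll)).
In Python, from plant import r gives the robot as it stands. The module is installed in compiled form; this text tells all that it offers.
- The arm moves only by the tool jog_arm, never from a script. Its argument "deltas" is a list that holds one entry, the list of rows, each a list of 5 numbers: the opening, from -1 (shut) to 1 (fully open), then the shift along the world's x, y, z in cm, then the turn about the world's z in rad. In form: [[[claw, dx, dy, dz, turn], ...]]. A call has 1 to 8 rows; each row shifts and turns the commanded pose from where the row before left it; what a row does not reach is not made up. A row lasts 1/8 s, in which the tool goes at most 62.5 mm and 10.7 degrees, less where a joint would pass 70% of its speed; a pose out of reach is approached as far as the arm can. A call with a gripper value outside its range is refused whole. The fingers move at their own pace and stop on an object; "force" is the grip in N (left out, the last holds). Time passes only in rows, so rows that do not move let the fingers close. It gives the time, the measured TCP pose, the force, the opening and the grip force at its end, in the units of the state.
- r.get_state(): the state, without advancing time (a new reading comes with each control period).
- r.capture(name): name is "scene" or "top" or "wrist"; returns the picture (400x640x3 uint8, blue, green, red); there is no depth.
- r.camera_info(name): a dict with "fx", "fy", "cx", "cy" (pixels), "view" (4x4, takes a point from world to camera coordinates). Camera axes: x right, y up, looking along -z (the intrinsics and any distortion apply to the point x, -y, -z); pixel columns grow to the right and rows downward; lengths in m; the calibration is good to about 2 mm. A picture is of the moment at which its call begins: read the wrist's pose just before it. camera_info takes no time and is no camera call; for the wrist camera it gives the pose at the moment of the call.
- r.close_job(): hands the job in; it is judged then, once.
The state is a dict: "time_s": time; "joints": joint angles; "qd": joint speeds; "joint_torque": joint torques, N m; "tcp_pos": TCP position; "eef_rot": TCP orientation; "contact_force": force on the tool from outside, world axes, zero at the start; "moment": the same for the moment, N m; "gripper_width": finger opening in m; "gripper_force": force on a finger pad.
Only numpy, scipy, OpenCV 4.12 (cv2) and the standard library are available. Lean on these libraries where they do the work, as an engineer would, in place of code of your own. Each camera call takes 0.05 s, during which the arm holds its last target. There are 200 camera calls.

## Working session

There is one attempt and no reset: what is moved stays moved. The work goes in short steps, Python scripts to look and compute and a tool call to move; the robot and the scene stay as the last step left them, time stands still between calls to the robot, and variables do not carry over. Pictures are saved under pics/ and viewed, at most 10 in all, crops included, and the job is handed in when it is done.

Besides the shell and the picture viewer there is one more tool, called after ">>>" as a command line: name --argument value ..., lists and objects as JSON in quotes. jog_arm: Moves the arm, as the interface text tells. Its arguments: {"type":"object","properties":{"deltas":{"type":"array"},"force":{"type":"number"}},"required":["deltas"]}

```bash
mkdir -p pics; cat > h.py <<'E'
import numpy as np, cv2
from plant import r
def ray(i,u,v):
    d=i.get("dist",None)
    V=np.array(i["view"]);R=V[:3,:3];t=V[:3,3]
    p=np.array([(u-i["cx"])/i["fx"],-(v-i["cy"])/i["fy"],-1.])
    return -R.T@t, R.T@p
def onz(i,u,v,z):
    o,d=ray(i,u,v); return o+d*(z-o[2])/d[2]
def proj(i,P):
    V=np.array(i["view"]);c=V[:3,:3]@np.asarray(P)+V[:3,3]
    return np.array([i["cx"]+i["fx"]*c[0]/-c[2], i["cy"]+i["fy"]*c[1]/c[2]])
E
python3 - <<'E'
from h import *
for n in("top","scene"):
    cv2.imwrite(f"pics/{n}0.png",r.capture(n)); i=r.camera_info(n); print(n,{k:(np.round(v,3).tolist()) for k,v in i.items() if k!='name'})
print(r.get_state())
E
```

```text
top {'fx': 486.932, 'fy': 486.932, 'cx': 320.715, 'cy': 199.236, 'view': [[0.0, -1.0, -0.004, 0.109], [0.998, -0.0, 0.06, -0.557], [-0.06, -0.004, 0.998, -1.13], [0.0, 0.0, 0.0, 1.0]]}
scene {'fx': 518.829, 'fy': 518.829, 'cx': 322.01, 'cy': 196.103, 'view': [[0.7, 0.714, -0.015, -0.473], [-0.524, 0.529, 0.668, 0.195], [0.485, -0.459, 0.744, -1.227], [0.0, 0.0, 0.0, 1.0]]}
{'time_s': 0.1, 'joints': array([-5.48826084e+01,  2.05871875e+01,  6.40228215e-01, -1.71703531e-02,
       -7.01342018e+01, -1.65077796e+01]), 'qd': array([-0.03071951, -0.10122155,  0.20018538,  0.08990173, -0.01266078,
        0.04544429]), 'joint_torque': array([-1.95888832e-03, -5.84162879e+01,  2.93755549e+01,  7.01564580e+00,
        1.01969161e-02, -5.10868335e-05]), 'tcp_pos': array([ 0.21527025, -0.6393433 ,  0.2447289 ]), 'eef_rot': array([ 1.79917597e+02, -7.58679970e-03, -1.61396229e+02]), 'contact_force': array([ 0.31643844,  0.57686895, -0.31456927]), 'moment': array([0.02175555, 0.00930414, 0.00176754]), 'gripper_force': 0.0, 'gripper_width': 0.08783509407587729}
```

View pics/top0.png

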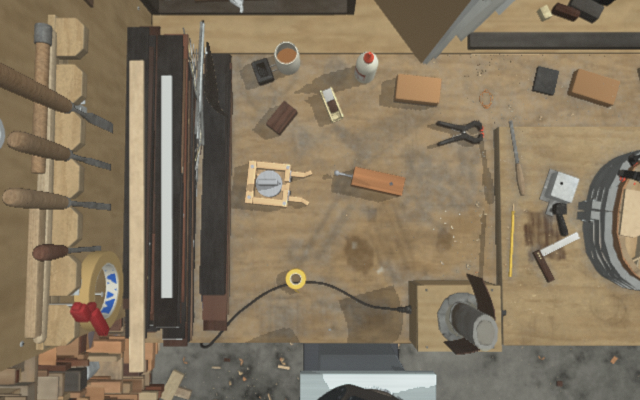

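View pics/scene0.png

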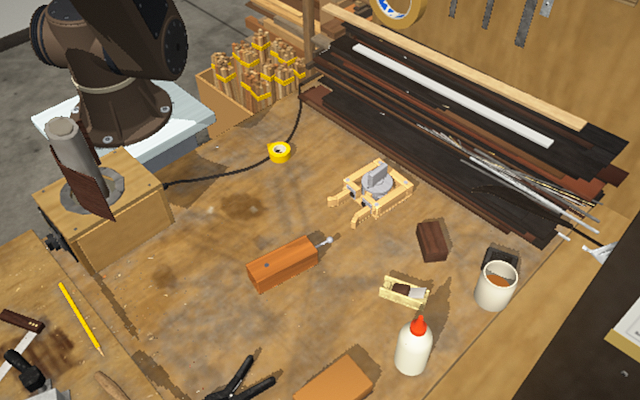

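The top view shows the lock at about (268,184), mouth facing right, the rail centred at about (378,181) with its stud pointing left at (335,172), tape at (296,279), plane at (331,104) and dark block at (282,117). The scene view agrees with this. Next come coarse positions, then a move for a wrist close-up.

```bash
python3 - <<'E'
from h import *
im=cv2.imread("pics/top0.png"); i=r.camera_info("top")
for n,u,v,z in[("lock",268,184,.072),("ring frame L",247,184,.034),("mouth up",311,173,.022),("mouth lo",311,203,.022),("head",336,173,.02),("tape",296,279,.02),("block",282,117,.03),("plane",331,104,.03)]:
    print(n,onz(i,u,v,z).round(3))
hsv=cv2.cvtColor(im,cv2.COLOR_BGR2HSV)
roi=hsv[150:215,340:420]
print(hsv[181,378],hsv[140,378],hsv[170,250])
m=((abs(roi[...,0].astype(int)-int(hsv[181,378][0]))<5)&(roi[...,1]>hsv[181,378][1]-35)).astype('uint8')
n,l,s,c=cv2.connectedComponentsWithStats(m); k=1+s[1:,4].argmax();print(s[k])
ct=max(cv2.findContours((l==k).astype('uint8'),0,2)[0],key=cv2.contourArea)
b=cv2.boxPoints(cv2.minAreaRect(ct))+[340,150]
P=np.array([onz(i,*p,.04) for p in b]);print(P.round(4),P.mean(0))
w=r.camera_info("wrist");print(np.round(w["view"],3).tolist(),w["fx"],w["cx"],w["cy"])
V=np.array(w["view"]);print(-V[:3,:3].T@V[:3,3], r.get_state()["tcp_pos"])
E
```

```text
lock [0.588 0.228 0.072]
ring frame L [0.592 0.281 0.034]
mouth up [0.619 0.132 0.022]
mouth lo [0.548 0.132 0.022]
head [0.619 0.073 0.02 ]
tape [0.371 0.167 0.02 ]
block [0.75 0.2  0.03]
plane [0.781 0.085 0.03 ]
[ 13 129 176] [ 17  78 141] [ 19  87 226]
[  11   16   55   30 1078]
[[ 0.5833  0.0418  0.04  ]
 [ 0.6353  0.0322  0.04  ]
 [ 0.6133 -0.0879  0.04  ]
 [ 0.5614 -0.078   0.04  ]] [ 0.59830496 -0.02295814  0.04      ]
[[-0.319, 0.948, 0.001, 0.675], [-0.912, -0.307, -0.272, 0.034], [-0.257, -0.088, 0.962, -0.391], [0.0, 0.0, 0.0, 1.0]] 322.4604303095355 319.6370948978684 204.2165909620476
[ 0.1453317  -0.66342876  0.38437237] [ 0.21527025 -0.6393433   0.2447289 ]
```

>>> jog_arm --deltas '[[[1, 0, 0, 5, 0.14], [1, 0, 0, 5, 0.14], [1, 0, 0, 5, 0.14], [1, 1.5, 2.5, 4, 0.14], [1, 3, 5.3, 0, 0.14], [1, 3, 5.3, 0, 0.14], [1, 3, 5.3, 0, 0.14], [1, 3, 5.3, 0, 0.14]]]'

```text
time_s: 1.1
tcp_pos: [0.3508, -0.4008, 0.4353]
eef_rot: [180.0, 0.0, -97.0]
contact_force: [1.5, 0.2, 1.1]
gripper_width: 0.0879
gripper_force: 0.0
```

>>> jog_arm --deltas '[[[1, 3, 5.3, 0, 0], [1, 3, 5.3, 0, 0], [1, 3, 5.3, 0, 0], [1, 3, 5.3, 0, 0], [1, 3, 5.3, 0, 0], [1, 3, 5.3, -5, 0], [1, 3, 5.3, -5, 0], [1, 3, 5.3, -5, 0]]]'

```text
time_s: 2.1
tcp_pos: [0.572, -0.01, 0.3153]
eef_rot: [-180.0, 0.0, -97.2]
contact_force: [1.2, -0.9, -0.5]
gripper_width: 0.0874
gripper_force: 0.0
```

>>> jog_arm --deltas '[[[1, 1.5, 4, -5, 0], [1, 0, 0, 0, 0], [1, 0, 0, 0, 0]]]'

```text
time_s: 2.48
tcp_pos: [0.5862, 0.0264, 0.2692]
eef_rot: [180.0, -0.0, -97.2]
contact_force: [0.7, -0.3, 0.0]
gripper_width: 0.0876
gripper_force: 0.0
```

```bash
python3 - <<'E'
from h import *
import pickle
s=r.get_state();i=r.camera_info("wrist");im=r.capture("wrist");cv2.imwrite("pics/w1.png",im);pickle.dump(i,open("w1.pkl","wb"))
print(s["tcp_pos"],s["eef_rot"],i.keys())
E
```

```text
[0.5861814  0.02639202 0.26923241] [ 1.79990176e+02 -4.04307298e-02 -9.71761748e+01] dict_keys(['fx', 'fy', 'cx', 'cy', 'view'])
```

View pics/w1.png

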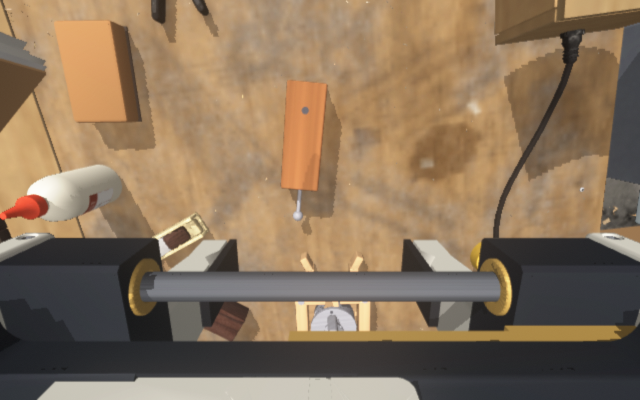

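The wrist view shows the rail's top at about (282–327, 81–190) with its stud head at (298,216); the gripper bar half hides the lock near (333,318). I'll measure the rail here and move over the lock for a clear look.

```bash
cat >> h.py <<'E'
def railfit(im,i,seed,tol=6,z=.04):
    hsv=cv2.cvtColor(im,cv2.COLOR_BGR2HSV).astype(int); s=hsv[seed[1],seed[0]]
    m=((abs(hsv[...,0]-s[0])<tol)&(hsv[...,1]>s[1]-40)&(hsv[...,2]>90)).astype('uint8')
    m=cv2.morphologyEx(m,cv2.MORPH_OPEN,np.ones((5,5)))
    n,l,st,c=cv2.connectedComponentsWithStats(m); k=l[seed[1],seed[0]]
    ct=max(cv2.findContours((l==k).astype('uint8'),0,2)[0],key=cv2.contourArea)[:,0]
    P=np.array([onz(i,*p,z)[:2] for p in ct],np.float32)
    return s,st[k],P,cv2.minAreaRect(P)
E
python3 - <<'E'
from h import *
import pickle
im=cv2.imread("pics/w1.png");i=pickle.load(open("w1.pkl","rb"))
s,st,P,b=railfit(im,i,(305,150));print(s,st,b);print(cv2.boxPoints(b).round(4))
for p in[(288,81),(327,85),(318,190),(282,188)]:print(onz(i,*p,.04).round(4))
print("head",onz(i,298,216,.02))
E
```

```text
[ 13 153 213] [  277     0   237   200 22869] ((0.49140387773513794, -0.04236225038766861), (0.20760589838027954, 0.265097975730896), 82.81782531738281)
[[ 0.3469 -0.1288]
 [ 0.6099 -0.1619]
 [ 0.6359  0.0441]
 [ 0.3729  0.0772]]
[ 0.6059 -0.0842  0.04  ]
[ 0.5649 -0.0749  0.04  ]
[0.5892 0.0389 0.04  ]
[0.6307 0.0312 0.04  ]
head [0.61925589 0.07389613 0.02      ]
```

>>> jog_arm --deltas '[[[1, 0, 5.5, -0.5, 0], [1, 0, 5.5, -0.5, 0], [1, 0, 5.5, 0, 0], [1, 0, 5.5, 0, 0], [1, 0, 4, 0, 0.05], [1, 0, 0, 0, 0.05], [1, 0, 0, 0, 0], [1, 0, 0, 0, 0]]]'

```text
time_s: 3.52
tcp_pos: [0.5864, 0.2856, 0.2602]
eef_rot: [-179.9, 0.1, -91.6]
contact_force: [-0.5, 0.4, 0.0]
gripper_width: 0.0878
gripper_force: 0.0
```

```bash
python3 - <<'E'
from h import *
import pickle
s=r.get_state();i=r.camera_info("wrist");im=r.capture("wrist");cv2.imwrite("pics/w2.png",im);pickle.dump(i,open("w2.pkl","wb"))
print(s["tcp_pos"],s["eef_rot"])
p=proj(i,[.588,.228,.05]);print(p);u,v=p.astype(int)
y0=max(v-110,0);x0=u-100
c=im[y0:y0+190,x0:x0+200];print("crop",x0,y0);cv2.imwrite("pics/w2c.png",cv2.resize(c,None,fx=3,fy=3,interpolation=cv2.INTER_CUBIC))
E
```

```text
[0.58643821 0.28556165 0.26023297] [-1.79926148e+02  6.25451594e-02 -9.16197691e+01]
[316.38046505 128.97985592]
crop 216 18
```

View pics/w2c.png

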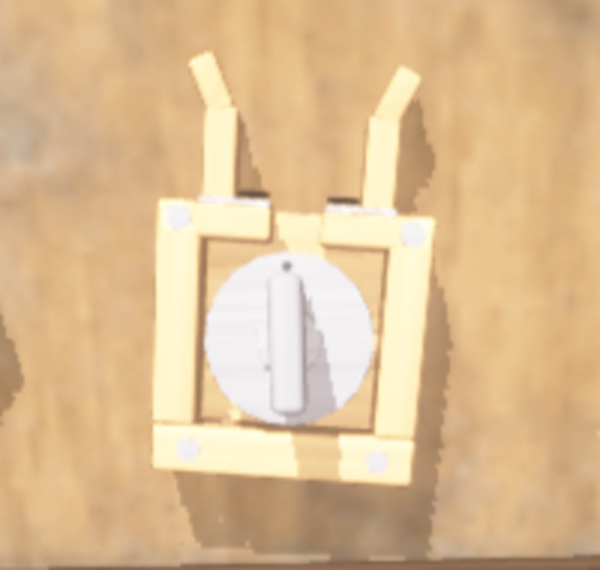

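The crop shows the lock clearly: frame corners at crop (160,198), (434,216), (411,485), (153,468), disc centre at (289,338), bar from (286,272) to (289,415), and guide ends at (200,60) and (408,75).

```bash
python3 - <<'E'
from h import *
import pickle
i=pickle.load(open("w2.pkl","rb"));im=cv2.imread("pics/w2.png")
f=lambda u,v,z:onz(i,216+(u-1)/3,18+(v-1)/3,z)[:2]
C=np.array([f(*p,.034) for p in[(160,198),(434,216),(411,485),(153,468)]])
print(C.round(4),[np.linalg.norm(C[k]-C[(k+1)%4]).round(4) for k in range(4)])
a=lambda d:np.degrees(np.arctan2(d[1],d[0])).round(2)
print("yaws",a(C[3]-C[0]),a(C[2]-C[1]),a(C[1]-C[0])-0,a(C[2]-C[3]))
x=(C[2]+C[3]-C[0]-C[1]);x/=np.linalg.norm(x);print("center",C.mean(0),"yaw",a(x))
hsv=cv2.cvtColor(im,cv2.COLOR_BGR2HSV)[18:208,216:416]
m=((hsv[...,1]<40)&(hsv[...,2]>150)).astype('uint8');n,l,s,c=cv2.connectedComponentsWithStats(m)
k=1+s[1:,4].argmax();print(s[k],c[k])
ct=max(cv2.findContours((l==k).astype('uint8'),0,2)[0],key=cv2.contourArea)
(u,v),R=cv2.minEnclosingCircle(ct);o=onz(i,216+u,18+v,.038);print("disc",o,R,2*(onz(i,216+u+R,18+v,.038)-o))
b0,b1=f(286,272,.072),f(289,415,.072);print("bar",b0,b1,(b0+b1)/2,np.linalg.norm(b1-b0),a(b1-b0))
# guide walls inner straight part, flare tips at z=.022
G=np.array([f(*p,.022) for p in[(236,108),(234,197),(369,118),(362,208),(190,62),(213,53),(398,66),(420,76)]])
print("guide",G.round(4),a(G[1]-G[0]),a(G[3]-G[2]),(G[:4].mean(0)),np.linalg.norm(G[0]-G[2]))
E
```

```text
[[0.6372 0.1802]
 [0.5399 0.1891]
 [0.5481 0.2865]
 [0.6468 0.2771]] [np.float64(0.0978), np.float64(0.0978), np.float64(0.0992), np.float64(0.0974)]
yaws 84.34 85.16 174.82 174.56
center [0.59301172 0.23324424] yaw 84.75
[  68   84   57   58 2534] [ 95.86621942 112.28453039]
disc [0.59317195 0.22973047 0.038     ] 28.87449073791504 [-0.06320322  0.00179261  0.        ]
bar [0.59235542 0.20721528] [0.59299669 0.25353335] [0.59267605 0.23037431] 0.04632250981981666 89.21
guide [[0.6096 0.1497]
 [0.6118 0.1796]
 [0.562  0.1544]
 [0.5649 0.1848]
 [0.6251 0.1343]
 [0.6168 0.1316]
 [0.5515 0.1377]
 [0.5437 0.1412]] 85.74 84.46 [0.5870758  0.16712379] 0.04784461788020012
```

>>> jog_arm --deltas '[[[1, 0.1, -5.5, 0, -0.09], [1, 0.1, -5.5, 0, -0.09], [1, 0.1, -5.5, 0, 0], [1, 0.1, -5.5, 0, 0], [1, 0.1, -5.5, -2, 0], [1, 0.2, -5.3, -3, 0], [1, 0, 0, -5, 0], [1, 0, 0, 0, 0]]]'

```text
time_s: 4.58
tcp_pos: [0.5903, -0.0433, 0.1562]
eef_rot: [179.6, -0.1, -102.0]
contact_force: [-0.8, 0.9, 0.3]
gripper_width: 0.0877
gripper_force: 0.0
```

```bash
python3 - <<'E'
from h import *
s=r.get_state();print(s["tcp_pos"],s["eef_rot"],s["contact_force"],s["moment"])
E
```

```text
[ 0.59034804 -0.0432994   0.15618071] [ 1.79635853e+02 -1.34743061e-01 -1.01990728e+02] [-0.76579317  0.87368065  0.29849423] [0.03813133 0.05263258 0.02151842]
```

>>> jog_arm --deltas '[[[1, 0.3, 0.1, -5, 0], [1, 0, 0, -4, 0], [1, 0, 0, -3, 0], [1, 0, 0, -1.0, 0], [1, 0, 0, 0, 0], [-1, 0, 0, 0, 0], [-1, 0, 0, 0, 0], [-1, 0, 0, 0, 0]]]' --force 20

```text
time_s: 5.58
tcp_pos: [0.5964, -0.0405, 0.0299]
eef_rot: [-179.9, 0.0, -101.8]
contact_force: [0.3, -1.4, -0.2]
gripper_width: 0.0633
gripper_force: 0.0
```

>>> jog_arm --deltas '[[[-1, 0, 0, 0, 0], [-1, 0, 0, 0, 0]]]'

```text
time_s: 5.82
tcp_pos: [0.596, -0.0406, 0.0291]
eef_rot: [180.0, -0.0, -101.8]
contact_force: [-1.0, -0.6, 1.9]
gripper_width: 0.0441
gripper_force: 20.0
```

>>> jog_arm --deltas '[[[-1, -0.9, 0, 0, 0.04], [-1, -0.9, 0.1, 0, 0.04], [-1, -0.9, 0.1, 0, 0.035], [-1, 0, 0, 0, 0], [-1, 0, 0, 0, 0]]]'

```text
time_s: 6.45
tcp_pos: [0.5685, -0.0386, 0.0291]
eef_rot: [179.9, -0.0, -95.2]
contact_force: [-2.7, 1.7, 3.5]
gripper_width: 0.0439
gripper_force: 20.0
```

```bash
cat >> h.py <<'E'
L=np.array([.593,.2302]);LY=np.radians(84.8)
def st():
    s=r.get_state();d=s["tcp_pos"][:2]-L;c,n=np.cos(LY),np.sin(LY)
    print("t",round(s["time_s"],2),"lock xy mm",(1e3*np.array([d@[c,n],d@[-n,c]])).round(1),"z",s["tcp_pos"][2].round(4),"yaw",s["eef_rot"][2].round(2),"F",s["contact_force"].round(1),"M",s["moment"].round(3),"w",round(s["gripper_width"],4))
E
python3 - <<'E'
from h import *
import pickle
st();i=r.camera_info("wrist");im=r.capture("wrist");cv2.imwrite("pics/w3.png",im);pickle.dump(i,open("w3.pkl","wb"))
E
```

```text
t 6.45 lock xy mm [-2.699e+02  1.000e-01] z 0.0291 yaw -95.22 F [-2.7  1.7  3.5] M [0.168 0.971 0.066] w 0.0439
```

View pics/w3.png

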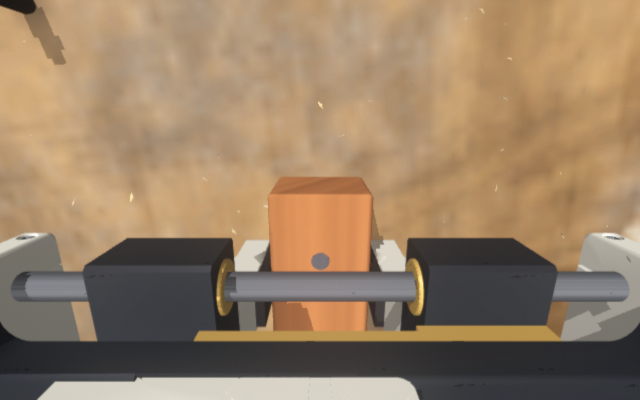

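The rail sits straight and centred between the fingers (edges 268–372 against a gripper middle of 320). Now I'll push it in along the lock axis.

>>> jog_arm --deltas '[[[-1, 0.18, 2, 0, 0], [-1, 0.18, 2, 0, 0], [-1, 0.14, 1.5, 0, 0], [-1, 0.13, 1.5, 0, 0], [-1, 0.09, 1, 0, 0], [-1, 0.09, 1, 0, 0], [-1, 0.09, 1, 0, 0], [-1, 0, 0, 0, 0]]]'

```text
time_s: 7.5
tcp_pos: [0.5784, 0.0626, 0.0291]
eef_rot: [-180.0, 0.1, -95.2]
contact_force: [-0.1, 1.4, 2.2]
gripper_width: 0.0438
gripper_force: 20.0
```

```bash
python3 -c "
from h import *
st()"
```

```text
t 7.5 lock xy mm [-168.3   -0.7] z 0.0291 yaw -95.18 F [-0.1  1.4  2.2] M [ 0.734  0.15  -0.003] w 0.0438
```

>>> jog_arm --deltas '[[[-1, 0.05, 1, 0, 0], [-1, 0.05, 1, 0, 0], [-1, 0.06, 0.7, 0, 0], [-1, 0.02, 0.2, 0, 0], [-1, 0.02, 0.2, 0, 0], [-1, 0.0, 0, 0, 0]]]'

```text
time_s: 8.25
tcp_pos: [0.58, 0.0926, 0.0291]
eef_rot: [-180.0, 0.0, -95.2]
contact_force: [-0.9, -0.8, 5.4]
gripper_width: 0.0439
gripper_force: 20.0
```

```bash
python3 -c "
from h import *
st()"
```

```text
t 8.25 lock xy mm [-138.2    0.5] z 0.0291 yaw -95.21 F [-0.9 -0.8  5.4] M [-0.37   0.419  0.002] w 0.0439
```

>>> jog_arm --deltas '[[[-1, 0.02, 0.2, 0, 0], [-1, 0.02, 0.15, 0, 0], [-1, 0.01, 0.1, 0, 0], [-1, 0.0, 0, 0, 0]]]'

```text
time_s: 8.75
tcp_pos: [0.5805, 0.097, 0.0291]
eef_rot: [180.0, -0.0, -95.2]
contact_force: [-0.9, -2.6, 4.7]
gripper_width: 0.044
gripper_force: 20.0
```

```bash
python3 -c "
from h import *
st()"
```

```text
t 8.75 lock xy mm [-133.8    0.4] z 0.0291 yaw -95.22 F [-0.9 -2.6  4.7] M [-0.789  0.34   0.048] w 0.044
```

>>> jog_arm --deltas '[[[-1, 0.01, 0.1, 0, 0], [-1, 0, 0, 0, 0]]]'

```text
time_s: 9.0
tcp_pos: [0.5806, 0.0979, 0.0291]
eef_rot: [180.0, -0.0, -95.2]
contact_force: [-0.8, -1.7, 6.1]
gripper_width: 0.0437
gripper_force: 20.0
```

>>> jog_arm --deltas '[[[-1, 0.01, 0.1, 0, 0], [-1, 0, 0, 0, 0]]]'

```text
time_s: 9.25
tcp_pos: [0.5806, 0.0987, 0.0291]
eef_rot: [180.0, -0.0, -95.2]
contact_force: [-1.0, -2.7, 4.7]
gripper_width: 0.0439
gripper_force: 20.0
```

>>> jog_arm --deltas '[[[-1, 0.01, 0.1, 0, 0], [-1, 0, 0, 0, 0]]]'

```text
time_s: 9.5
tcp_pos: [0.5806, 0.0989, 0.0291]
eef_rot: [180.0, -0.1, -95.2]
contact_force: [-1.3, -7.2, 6.5]
gripper_width: 0.0439
gripper_force: 20.0
```

>>> jog_arm --deltas '[[[-1, 0.01, 0.1, 0, 0], [-1, 0, 0, 0, 0]]]'

```text
time_s: 9.75
tcp_pos: [0.5804, 0.0991, 0.0291]
eef_rot: [179.9, -0.1, -95.3]
contact_force: [1.9, -11.5, 6.4]
gripper_width: 0.044
gripper_force: 20.0
```

```bash
python3 -c "
from h import *
st()"
```

```text
t 9.75 lock xy mm [-131.7    0.6] z 0.0291 yaw -95.26 F [  1.9 -11.5   6.4] M [-3.956 -0.423 -0.123] w 0.044
```

>>> jog_arm --deltas '[[[1, 0, 0, 0, 0], [1, 0, 0, 0, 0], [1, 0, 0, 2, 0], [1, 0, 0, 5, 0], [1, 0, 0, 6, 0], [1, 0.2, 5, 6, 0], [1, 0.2, 5, 4, 0.03], [1, 0.2, 5, 0, 0.04]]]'

```text
time_s: 10.75
tcp_pos: [0.5878, 0.2424, 0.2505]
eef_rot: [-179.7, 0.3, -91.1]
contact_force: [0.6, -0.7, -1.3]
gripper_width: 0.0876
gripper_force: 0.0
```

>>> jog_arm --deltas '[[[1, 0.2, 4, 0, 0], [1, 0, 0, 0, 0], [1, 0, 0, 0, 0], [1, 0, 0, 0, 0]]]'

```text
time_s: 11.25
tcp_pos: [0.5884, 0.279, 0.2461]
eef_rot: [180.0, -0.0, -91.2]
contact_force: [0.8, -0.5, -0.1]
gripper_width: 0.0876
gripper_force: 0.0
```

```bash
python3 - <<'E'
from h import *
import pickle
st();i=r.camera_info("wrist");im=r.capture("wrist");cv2.imwrite("pics/w4.png",im);pickle.dump(i,open("w4.pkl","wb"))
c=im[0:200,220:420];cv2.imwrite("pics/w4c.png",cv2.resize(c,None,fx=3,fy=3,interpolation=cv2.INTER_CUBIC))
E
```

```text
t 11.25 lock xy mm [48.2  9. ] z 0.2461 yaw -91.24 F [ 0.8 -0.5 -0.1] M [-0.054  0.067 -0.016] w 0.0876
```

View pics/w4c.png

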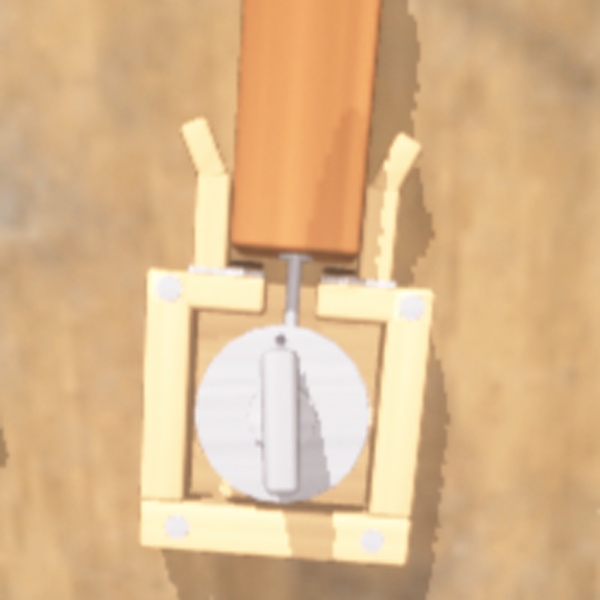

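The stud runs into the cam under its disc, with the rail's front edge at crop row ~248 just short of the pads; the bar lies from (281,350) to (281,492).

```bash
python3 - <<'E'
from h import *
import pickle
i=pickle.load(open("w4.pkl","rb"))
f=lambda u,v,z:onz(i,220+(u-1)/3,(v-1)/3,z)[:2]
c,n=np.cos(LY),np.sin(LY);lk=lambda p:(1e3*np.array([(p-L)@[c,n],(p-L)@[-n,c]])).round(1)
for nm,p,z in[("railL",(232,246),.04),("railR",(361,252),.04),("frame",(150,270),.034),("frameR",(433,290),.034),("b0",(281,350),.072),("b1",(281,492),.072),("discL",(195,414),.038),("discR",(370,414),.038)]:
    print(nm,f(*p,z).round(4),lk(f(*p,z)))
E
```

```text
railL [0.6083 0.1743] [-54.3 -20.3]
railR [0.5651 0.1771] [-55.4  23. ]
frame [0.6372 0.1808] [-45.2 -48.5]
frameR [0.5399 0.1895] [-45.4  49.1]
b0 [0.5922 0.208 ] [-22.2  -1.2]
b1 [0.5934 0.2525] [22.3  1.6]
discL [0.6238 0.2294] [  2.  -30.7]
discR [0.5621 0.2307] [-2.3 30.9]
```

>>> jog_arm --deltas '[[[1, 0.25, -2.5, -5, 0], [1, 0.2, -2.4, -5, 0], [1, 0, 0, -3.4, 0], [1, 0, 0, 0, 0], [1, 0, 0, 0, 0]]]'

```text
time_s: 11.92
tcp_pos: [0.594, 0.231, 0.1138]
eef_rot: [-179.9, 0.1, -91.2]
contact_force: [-0.4, 0.6, 0.6]
gripper_width: 0.0877
gripper_force: 0.0
```

```bash
python3 -c "
from h import *
st()"
```

```text
t 11.93 lock xy mm [ 0.9 -1. ] z 0.1138 yaw -91.2 F [-0.4  0.6  0.6] M [0.074 0.053 0.016] w 0.0877
```

>>> jog_arm --deltas '[[[1, -0.1, -0.1, -3, 0], [1, 0, 0, -2, 0], [1, 0, 0, 0, 0], [-1, 0, 0, 0, 0], [-1, 0, 0, 0, 0], [-1, 0, 0, 0, 0], [-1, 0, 0, 0, 0], [-1, 0, 0, 0, 0]]]' --force 50

```text
time_s: 12.92
tcp_pos: [0.592, 0.2297, 0.0622]
eef_rot: [-180.0, 0.0, -91.2]
contact_force: [-0.3, -0.2, 0.2]
gripper_width: 0.0431
gripper_force: 0.0
```

>>> jog_arm --deltas '[[[-1, 0, 0, 0, 0], [-1, 0, 0, 0, 0], [-1, 0, 0, 0, 0], [-1, 0, 0, 0, 0]]]'

```text
time_s: 13.42
tcp_pos: [0.5935, 0.2299, 0.0623]
eef_rot: [-179.9, 0.0, -91.2]
contact_force: [7.4, -1.3, -2.8]
gripper_width: 0.0119
gripper_force: 50.0
```

```bash
python3 -c "
from h import *
st()"
```

```text
t 13.43 lock xy mm [-0.3 -0.6] z 0.0623 yaw -91.19 F [ 7.4 -1.3 -2.8] M [-0.56  -2.251 -0.074] w 0.0119
```

>>> jog_arm --deltas '[[[-1, 0.12, 0, 0, -0.1], [-1, 0, 0, 0, -0.1], [-1, 0, 0, 0, -0.1], [-1, 0, 0, 0, -0.1], [-1, 0, 0, 0, 0], [-1, 0, 0, 0, 0]]]'

```text
time_s: 14.18
tcp_pos: [0.5931, 0.2299, 0.0622]
eef_rot: [180.0, 0.0, -114.0]
contact_force: [-1.5, 0.9, 2.5]
gripper_width: 0.0118
gripper_force: 50.0
```

```bash
python3 -c "
from h import *
st()"
```

```text
t 14.18 lock xy mm [-0.3 -0.1] z 0.0622 yaw -114.01 F [-1.5  0.9  2.5] M [ 0.724  0.891 -0.103] w 0.0118
```

>>> jog_arm --deltas '[[[-1, 0, 0, 0, -0.1], [-1, 0, 0, 0, -0.1], [-1, 0, 0, 0, 0], [-1, 0, 0, 0, 0]]]'

```text
time_s: 14.68
tcp_pos: [0.5929, 0.23, 0.0622]
eef_rot: [180.0, 0.0, -125.4]
contact_force: [-4.2, 3.3, 4.1]
gripper_width: 0.0116
gripper_force: 50.0
```

```bash
python3 -c "
from h import *
st()"
```

```text
t 14.68 lock xy mm [-0.2  0.1] z 0.0622 yaw -125.38 F [-4.2  3.3  4.1] M [ 1.277  1.654 -0.199] w 0.0116
```

>>> jog_arm --deltas '[[[-1, 0, 0, 0, -0.1], [-1, 0, 0, 0, 0], [-1, 0, 0, 0, 0]]]'

```text
time_s: 15.05
tcp_pos: [0.5928, 0.2302, 0.0622]
eef_rot: [180.0, 0.0, -131.1]
contact_force: [-4.8, 3.4, 4.3]
gripper_width: 0.0116
gripper_force: 50.0
```

```bash
python3 -c "
from h import *
st()"
```

```text
t 15.05 lock xy mm [-0.1  0.2] z 0.0622 yaw -131.11 F [-4.8  3.4  4.3] M [ 1.475  1.873 -0.165] w 0.0116
```

```bash
cat > m.py <<'E'
from h import *
def m(n=5):
    a=[]
    for k in range(n):
        s=r.get_state();a.append(np.r_[s["moment"][2],s["contact_force"][:2],s["joint_torque"][5]]);r.capture("wrist")
    a=np.array(a);print("t",round(s["time_s"],2),"cam",round(np.radians(-95.2-s["eef_rot"][2]+(360 if s["eef_rot"][2]>0 else 0)),3),"Mz",a[:,0].mean().round(4),"sd",a[:,0].std().round(4),"F",a[:,1:3].mean(0).round(1),"tq6",a[:,3].mean().round(3))
m()
E
python3 m.py
```

```text
t 15.25 cam 0.627 Mz -0.1565 sd 0.0378 F [-4.9  4. ] tq6 0.137
```

>>> jog_arm --deltas '[[[-1, 0, 0, 0, -0.1], [-1, 0, 0, 0, 0], [-1, 0, 0, 0, 0]]]'

```text
time_s: 15.68
tcp_pos: [0.5927, 0.2302, 0.0622]
eef_rot: [180.0, 0.0, -136.8]
contact_force: [-5.3, 4.6, 4.1]
gripper_width: 0.0116
gripper_force: 50.0
```

```bash
python3 m.py
```

```text
t 15.88 cam 0.727 Mz -0.1251 sd 0.0228 F [-5.7  4.3] tq6 0.136
```

>>> jog_arm --deltas '[[[-1, 0, 0, 0, -0.1], [-1, 0, 0, 0, 0], [-1, 0, 0, 0, 0]]]'

```text
time_s: 16.3
tcp_pos: [0.5926, 0.2304, 0.0622]
eef_rot: [179.9, 0.0, -142.6]
contact_force: [-5.5, 4.6, 5.8]
gripper_width: 0.0117
gripper_force: 50.0
```

```bash
python3 m.py
```

```text
t 16.5 cam 0.827 Mz -0.1454 sd 0.0268 F [-5.9  4.5] tq6 0.136
```

>>> jog_arm --deltas '[[[-1, 0, 0, 0, -0.1], [-1, 0, 0, 0, 0], [-1, 0, 0, 0, 0]]]'

```text
time_s: 16.92
tcp_pos: [0.5925, 0.2304, 0.0622]
eef_rot: [179.9, -0.0, -148.3]
contact_force: [-6.4, 5.8, 3.9]
gripper_width: 0.0119
gripper_force: 50.0
```

```bash
python3 m.py
```

```text
t 17.12 cam 0.927 Mz -0.1423 sd 0.0222 F [-6.5  5.5] tq6 0.137
```

>>> jog_arm --deltas '[[[-1, 0, 0, 0, -0.1], [-1, 0, 0, 0, 0], [-1, 0, 0, 0, 0]]]'

```text
time_s: 17.55
tcp_pos: [0.5925, 0.2306, 0.0622]
eef_rot: [179.9, -0.0, -154.0]
contact_force: [-8.1, 5.4, 4.3]
gripper_width: 0.0115
gripper_force: 50.0
```

```bash
python3 m.py
```

```text
t 17.75 cam 1.027 Mz -0.1555 sd 0.034 F [-7.3  5.8] tq6 0.137
```

>>> jog_arm --deltas '[[[-1, -0.06, 0.05, 0, -0.1], [-1, 0, 0, 0, 0], [-1, 0, 0, 0, 0]]]'

```text
time_s: 18.18
tcp_pos: [0.5924, 0.2307, 0.0622]
eef_rot: [180.0, 0.0, -159.7]
contact_force: [-5.2, 3.9, 2.9]
gripper_width: 0.0115
gripper_force: 50.0
```

```bash
python3 m.py
```

```text
t 18.38 cam 1.126 Mz -0.1336 sd 0.0269 F [-4.6  4.1] tq6 0.14
```

>>> jog_arm --deltas '[[[-1, 0, 0, 0, -0.1], [-1, 0, 0, 0, 0], [-1, 0, 0, 0, 0]]]'

```text
time_s: 18.8
tcp_pos: [0.5923, 0.2308, 0.0622]
eef_rot: [180.0, 0.0, -165.4]
contact_force: [-6.0, 5.6, 4.7]
gripper_width: 0.0118
gripper_force: 50.0
```

```bash
python3 m.py
```

```text
t 19.0 cam 1.226 Mz -0.1445 sd 0.0235 F [-5.1  5.2] tq6 0.14
```

>>> jog_arm --deltas '[[[-1, 0, 0, 0, -0.1], [-1, 0, 0, 0, 0], [-1, 0, 0, 0, 0]]]'

```text
time_s: 19.42
tcp_pos: [0.5923, 0.231, 0.0622]
eef_rot: [179.9, 0.0, -171.2]
contact_force: [-5.2, 5.6, 4.2]
gripper_width: 0.0117
gripper_force: 50.0
```

```bash
python3 m.py
```

```text
t 19.62 cam 1.326 Mz -0.1447 sd 0.0211 F [-5.   5.4] tq6 0.139
```

>>> jog_arm --deltas '[[[-1, 0, 0, 0, -0.1], [-1, 0, 0, 0, 0], [-1, 0, 0, 0, 0]]]'

```text
time_s: 20.05
tcp_pos: [0.5923, 0.2311, 0.0622]
eef_rot: [179.9, 0.0, -176.9]
contact_force: [-5.8, 5.9, 3.7]
gripper_width: 0.0116
gripper_force: 50.0
```

```bash
python3 m.py
```

```text
t 20.25 cam 1.426 Mz -0.1398 sd 0.0333 F [-5.5  5.9] tq6 0.139
```

>>> jog_arm --deltas '[[[-1, 0, 0, 0, -0.1], [-1, 0, 0, 0, 0], [-1, 0, 0, 0, 0]]]'

```text
time_s: 20.68
tcp_pos: [0.5923, 0.2313, 0.0622]
eef_rot: [179.9, 0.0, 177.4]
contact_force: [-5.8, 6.9, 3.4]
gripper_width: 0.0115
gripper_force: 50.0
```

```bash
python3 m.py
```

```text
t 20.88 cam 1.526 Mz -0.1348 sd 0.0261 F [-5.7  6.8] tq6 0.126
```

>>> jog_arm --deltas '[[[-1, 0, 0, 0, -0.1], [-1, 0, 0, 0, 0], [-1, 0, 0, 0, 0]]]'

```text
time_s: 21.3
tcp_pos: [0.5923, 0.2314, 0.0622]
eef_rot: [179.9, -0.0, 171.6]
contact_force: [-5.5, 7.3, 3.2]
gripper_width: 0.0116
gripper_force: 50.0
```

```bash
python3 m.py
```

```text
t 21.5 cam 1.626 Mz -0.1204 sd 0.0151 F [-5.5  7.1] tq6 0.109
```

```bash
python3 - <<'E'
from h import *
s=r.capture("scene");t=r.capture("top")
a=cv2.resize(s[140:265,250:410],None,fx=3.5,fy=3.5,interpolation=cv2.INTER_CUBIC)
b=cv2.resize(t[140:265,235:295+30],None,fx=2.6,fy=3.5,interpolation=cv2.INTER_CUBIC)
h=min(a.shape[0],b.shape[0]);cv2.imwrite("pics/s5.png",np.hstack([a[:h],b[:h]])[:, :800])
i=r.camera_info("scene")
c,n=np.cos(LY),np.sin(LY)
E
```

```text
(no output)
```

View pics/s5.png

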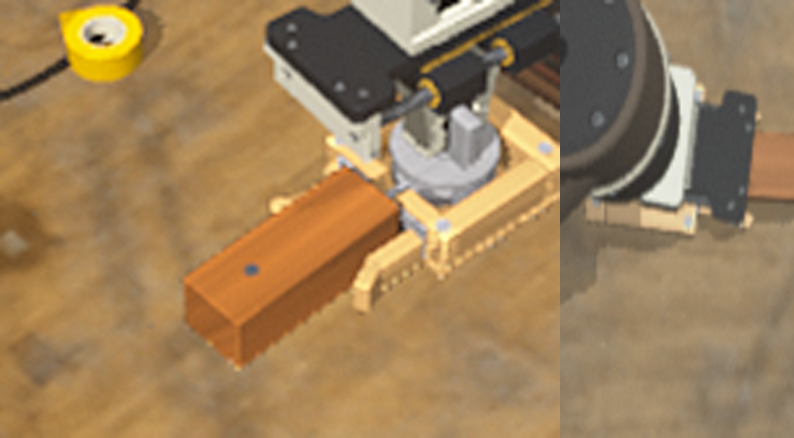

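The scene crop shows the rail seated in the guide, its front very near the strip, and the hand holding the bar; the yellow tape hasn't moved. I'll relieve the side load before reading on.

>>> jog_arm --deltas '[[[-1, -0.1, 0.15, 0, 0], [-1, 0, 0, 0, 0], [-1, 0, 0, 0, 0]]]'

```text
time_s: 22.02
tcp_pos: [0.5922, 0.2315, 0.0622]
eef_rot: [180.0, 0.1, 171.5]
contact_force: [3.5, -0.9, 0.2]
gripper_width: 0.0119
gripper_force: 49.9
```

```bash
python3 m.py; python3 - <<'E'
from h import *
i=r.camera_info("scene");c,n=np.cos(LY),np.sin(LY)
for u,v,z in[(186,288,.04),(239,325,.04),(347,168,.04),(401,208,.04),(445,228,.034)]:
    p=onz(i,250+u/3.5,140+v/3.5,z)[:2];print(1e3*np.array([(p-L)@[c,n],(p-L)@[-n,c]]))
E
```

```text
t 22.23 cam 1.63 Mz 0.0684 sd 0.0339 F [ 4.3 -1.6] tq6 -0.047
[-175.64750272    6.15581443]
[-169.77781648  -30.50510549]
[-55.34118985  16.28536431]
[-52.44290802 -24.60945056]
[-40.22615838 -46.7326058 ]
```

>>> jog_arm --deltas '[[[-1, 0, 0, 0, -0.06], [-1, 0, 0, 0, 0], [-1, 0, 0, 0, 0]]]'

```text
time_s: 22.65
tcp_pos: [0.5922, 0.2316, 0.0622]
eef_rot: [180.0, 0.1, 168.0]
contact_force: [4.7, -1.8, -1.0]
gripper_width: 0.0118
gripper_force: 50.0
```

```bash
python3 m.py
```

```text
t 22.85 cam 1.69 Mz -0.116 sd 0.0246 F [ 5.1 -2.1] tq6 0.094
```

>>> jog_arm --deltas '[[[-1, -0.03, 0, 0, -0.06], [-1, 0, 0, 0, 0], [-1, 0, 0, 0, 0]]]'

```text
time_s: 23.28
tcp_pos: [0.5922, 0.2317, 0.0622]
eef_rot: [180.0, 0.1, 164.5]
contact_force: [6.3, -1.7, -1.1]
gripper_width: 0.0114
gripper_force: 50.0
```

```bash
python3 m.py
```

```text
t 23.48 cam 1.75 Mz -0.0521 sd 0.0288 F [ 6.6 -2. ] tq6 0.074
```

>>> jog_arm --deltas '[[[-1, 0, 0, 0, -0.06], [-1, 0, 0, 0, 0], [-1, 0, 0, 0, 0]]]'

```text
time_s: 23.9
tcp_pos: [0.5922, 0.2318, 0.0622]
eef_rot: [179.9, 0.1, 161.1]
contact_force: [6.6, -2.3, -2.3]
gripper_width: 0.0116
gripper_force: 49.9
```

```bash
python3 m.py; python3 -c "
from h import *
print(r.get_state()['joints'].round(1))"
```

```text
t 24.1 cam 1.81 Mz -0.0578 sd 0.0294 F [ 6.3 -1.6] tq6 0.045
[  38.9   26.4  -16.7    0.   -46.8 -147.9]
```

Read with its sign, this makes sense. At rest the hand springs back slightly, so free turning reads +0.139 on joint 6. The pull opposes that, and the change of 0.094 since the plateau means about 9 N at a plausible slope of about 50 N/rad. I'll continue in small steps towards a change of 0.15.

>>> jog_arm --deltas '[[[-1, -0.05, 0, 0, -0.04], [-1, 0, 0, 0, 0], [-1, 0, 0, 0, 0]]]'

```text
time_s: 24.52
tcp_pos: [0.5922, 0.2318, 0.0622]
eef_rot: [179.9, 0.1, 158.8]
contact_force: [8.7, -2.2, -3.8]
gripper_width: 0.0118
gripper_force: 49.9
```

```bash
python3 m.py
```

```text
t 24.73 cam 1.85 Mz 0.0609 sd 0.0186 F [ 8.5 -2. ] tq6 -0.066
```

>>> jog_arm --deltas '[[[-1, 0.1, 0, 0, 0], [-1, 0, 0, 0, 0], [-1, 0, 0, 0, 0.06], [-1, 0, 0, 0, 0], [-1, 0, 0, 0, 0]]]'

```text
time_s: 25.4
tcp_pos: [0.5922, 0.2317, 0.0622]
eef_rot: [180.0, 0.0, 162.3]
contact_force: [5.9, -0.8, -0.5]
gripper_width: 0.0114
gripper_force: 49.9
```

```bash
python3 m.py
```

```text
t 25.6 cam 1.79 Mz 0.1742 sd 0.033 F [ 5.3 -1.5] tq6 -0.196
```

>>> jog_arm --deltas '[[[-1, 0, 0, 0, -0.06], [-1, 0, 0, 0, 0], [-1, 0, 0, 0, 0]]]'

```text
time_s: 26.02
tcp_pos: [0.5923, 0.2318, 0.0622]
eef_rot: [180.0, 0.0, 158.8]
contact_force: [5.8, -1.0, -1.0]
gripper_width: 0.0117
gripper_force: 50.0
```

```bash
python3 m.py
```

```text
t 26.23 cam 1.85 Mz -0.0977 sd 0.0289 F [ 5.8 -1.3] tq6 0.073
```

>>> jog_arm --deltas '[[[-1, 0.07, 0, 0, -0.06], [-1, 0, 0, 0, 0], [-1, 0, 0, 0, 0]]]'

```text
time_s: 26.65
tcp_pos: [0.5924, 0.2319, 0.0622]
eef_rot: [180.0, -0.0, 155.4]
contact_force: [1.8, 0.8, 2.6]
gripper_width: 0.0118
gripper_force: 49.9
```

```bash
python3 m.py
```

```text
t 26.85 cam 1.91 Mz -0.0261 sd 0.0189 F [1.4 0.5] tq6 0.033
```

>>> jog_arm --deltas '[[[-1, 0, 0, 0, 0.06], [-1, 0, 0, 0, 0], [-1, 0, 0, 0, 0]]]'

```text
time_s: 27.28
tcp_pos: [0.5924, 0.2318, 0.0622]
eef_rot: [-180.0, -0.0, 158.7]
contact_force: [-0.3, 1.5, 4.7]
gripper_width: 0.0116
gripper_force: 49.9
```

```bash
python3 m.py
```

```text
t 27.48 cam 1.851 Mz 0.1666 sd 0.0191 F [-0.5  1.2] tq6 -0.187
```

>>> jog_arm --deltas '[[[-1, 0, 0, 0, -0.06], [-1, 0, 0, 0, 0], [-1, 0, 0, 0, 0]]]'

```text
time_s: 27.9
tcp_pos: [0.5924, 0.2319, 0.0622]
eef_rot: [180.0, -0.0, 155.3]
contact_force: [-1.2, 1.0, 4.9]
gripper_width: 0.0117
gripper_force: 50.0
```

```bash
python3 m.py
```

```text
t 28.1 cam 1.911 Mz -0.0817 sd 0.0222 F [-1.   1.6] tq6 0.088
```

>>> jog_arm --deltas '[[[-1, 0, 0, 0, 0.1], [-1, 0, 0, 0, 0], [-1, 0, 0, 0, 0]]]'

```text
time_s: 28.52
tcp_pos: [0.5923, 0.2318, 0.0622]
eef_rot: [-180.0, -0.0, 161.1]
contact_force: [-1.7, 1.3, 5.4]
gripper_width: 0.0117
gripper_force: 49.9
```

```bash
python3 m.py
```

```text
t 28.73 cam 1.81 Mz 0.2067 sd 0.0211 F [-1.3  1.1] tq6 -0.192
```

>>> jog_arm --deltas '[[[-1, 0, 0, 0, -0.1], [-1, 0, 0, 0, 0], [-1, 0, 0, 0, 0]]]'

```text
time_s: 29.15
tcp_pos: [0.5924, 0.2319, 0.0622]
eef_rot: [180.0, -0.0, 155.4]
contact_force: [-1.2, 2.4, 5.4]
gripper_width: 0.0116
gripper_force: 50.0
```

```bash
python3 m.py
```

```text
t 29.35 cam 1.91 Mz -0.1291 sd 0.0166 F [-1.   1.8] tq6 0.12
```

Fast steps leave a springback residue, so those readings are ambiguous. I'll go back to the free region and use slow tapered steps, with the same profile throughout.

>>> jog_arm --deltas '[[[-1, 0, 0, 0, 0.1], [-1, 0, 0, 0, 0.1], [-1, 0, 0, 0, 0.1], [-1, 0, 0, 0, 0.1], [-1, 0, 0, 0, 0.1], [-1, 0, 0, 0, 0], [-1, 0, 0, 0, 0]]]'

```text
time_s: 30.28
tcp_pos: [0.5923, 0.2312, 0.0622]
eef_rot: [-180.0, -0.0, -176.0]
contact_force: [-0.4, -1.5, 5.6]
gripper_width: 0.0115
gripper_force: 49.9
```

```bash
python3 m.py
```

```text
t 30.48 cam 1.41 Mz 0.1464 sd 0.0126 F [-0.4 -0.8] tq6 -0.142
```

>>> jog_arm --deltas '[[[-1, 0, 0, 0, -0.03], [-1, 0, 0, 0, -0.03], [-1, 0, 0, 0, -0.02], [-1, 0, 0, 0, -0.01], [-1, 0, 0, 0, -0.005], [-1, 0, 0, 0, -0.005], [-1, 0, 0, 0, 0]]]'

```text
time_s: 31.4
tcp_pos: [0.5923, 0.2313, 0.0622]
eef_rot: [-180.0, -0.0, 178.3]
contact_force: [-0.1, 0.0, 5.4]
gripper_width: 0.0115
gripper_force: 49.9
```

```bash
python3 m.py
```

```text
t 31.6 cam 1.51 Mz 0.1324 sd 0.0313 F [-0.9 -0.4] tq6 -0.123
```

>>> jog_arm --deltas '[[[-1, 0, 0, 0, -0.03], [-1, 0, 0, 0, -0.03], [-1, 0, 0, 0, -0.02], [-1, 0, 0, 0, -0.01], [-1, 0, 0, 0, -0.005], [-1, 0, 0, 0, -0.005], [-1, 0, 0, 0, 0]]]'

```text
time_s: 32.52
tcp_pos: [0.5923, 0.2315, 0.0622]
eef_rot: [-180.0, -0.0, 172.6]
contact_force: [0.1, 0.2, 5.4]
gripper_width: 0.0119
gripper_force: 49.9
```

```bash
python3 m.py
```

```text
t 32.73 cam 1.61 Mz 0.1172 sd 0.0188 F [-0.5  0.5] tq6 -0.134
```

With tapered steps the reading now has the expected sign (free about −0.13). Continuing with the same profile.

>>> jog_arm --deltas '[[[-1, 0, 0, 0, -0.03], [-1, 0, 0, 0, -0.03], [-1, 0, 0, 0, -0.02], [-1, 0, 0, 0, -0.01], [-1, 0, 0, 0, -0.005], [-1, 0, 0, 0, -0.005], [-1, 0, 0, 0, 0]]]'

```text
time_s: 33.65
tcp_pos: [0.5923, 0.2316, 0.0622]
eef_rot: [-180.0, -0.0, 166.8]
contact_force: [-1.4, 1.2, 5.9]
gripper_width: 0.0119
gripper_force: 49.9
```

```bash
python3 m.py
```

```text
t 33.85 cam 1.71 Mz 0.1686 sd 0.0175 F [-1.1  0.9] tq6 -0.164
```

>>> jog_arm --deltas '[[[-1, 0, 0, 0, -0.03], [-1, 0, 0, 0, -0.03], [-1, 0, 0, 0, -0.02], [-1, 0, 0, 0, -0.01], [-1, 0, 0, 0, -0.005], [-1, 0, 0, 0, -0.005], [-1, 0, 0, 0, 0]]]'

```text
time_s: 34.78
tcp_pos: [0.5923, 0.2318, 0.0622]
eef_rot: [-180.0, -0.0, 161.1]
contact_force: [-0.7, 0.9, 5.1]
gripper_width: 0.0114
gripper_force: 49.9
```

```bash
python3 m.py
```

```text
t 34.98 cam 1.81 Mz 0.1417 sd 0.019 F [-1.1  1.1] tq6 -0.164
```

>>> jog_arm --deltas '[[[-1, 0, 0, 0, -0.02], [-1, 0, 0, 0, -0.01], [-1, 0, 0, 0, -0.01], [-1, 0, 0, 0, -0.005], [-1, 0, 0, 0, -0.005], [-1, 0, 0, 0, 0]]]'

```text
time_s: 35.78
tcp_pos: [0.5924, 0.2318, 0.0622]
eef_rot: [-180.0, -0.0, 158.3]
contact_force: [-1.4, 1.5, 6.0]
gripper_width: 0.0116
gripper_force: 49.9
```

```bash
python3 m.py
```

```text
t 35.98 cam 1.859 Mz 0.2071 sd 0.015 F [-1.7  1.5] tq6 -0.215
```

>>> jog_arm --deltas '[[[-1, 0, 0, 0, -0.02], [-1, 0, 0, 0, -0.01], [-1, 0, 0, 0, -0.01], [-1, 0, 0, 0, -0.005], [-1, 0, 0, 0, -0.005], [-1, 0, 0, 0, 0]]]'

```text
time_s: 36.78
tcp_pos: [0.5924, 0.2319, 0.0622]
eef_rot: [180.0, -0.0, 155.4]
contact_force: [-0.8, 1.4, 4.7]
gripper_width: 0.0118
gripper_force: 49.9
```

```bash
python3 m.py
```

```text
t 36.98 cam 1.909 Mz 0.2472 sd 0.0291 F [-1.4  1.4] tq6 -0.23
```

>>> jog_arm --deltas '[[[-1, 0, 0, 0, -0.01], [-1, 0, 0, 0, -0.01], [-1, 0, 0, 0, -0.005], [-1, 0, 0, 0, -0.005], [-1, 0, 0, 0, 0]]]'

```text
time_s: 37.65
tcp_pos: [0.5925, 0.2319, 0.0622]
eef_rot: [180.0, 0.0, 153.7]
contact_force: [-0.6, 1.4, 6.2]
gripper_width: 0.0116
gripper_force: 49.9
```

```bash
python3 m.py
```

```text
t 37.85 cam 1.939 Mz 0.2477 sd 0.0289 F [-0.8  1.6] tq6 -0.249
```

>>> jog_arm --deltas '[[[-1, 0, 0, 0, -0.02], [-1, 0, 0, 0, -0.01], [-1, 0, 0, 0, -0.01], [-1, 0, 0, 0, -0.005], [-1, 0, 0, 0, -0.005], [-1, 0, 0, 0, 0]]]'

```text
time_s: 38.65
tcp_pos: [0.5925, 0.2319, 0.0622]
eef_rot: [180.0, 0.0, 150.8]
contact_force: [-1.3, 1.7, 5.5]
gripper_width: 0.0119
gripper_force: 49.9
```

```bash
python3 m.py
```

```text
t 38.85 cam 1.989 Mz 0.2602 sd 0.0237 F [-0.8  2.3] tq6 -0.276
```

>>> jog_arm --deltas '[[[-1, 0, 0, 0, -0.01], [-1, 0, 0, 0, -0.005], [-1, 0, 0, 0, -0.005], [-1, 0, 0, 0, 0]]]'

```text
time_s: 39.4
tcp_pos: [0.5925, 0.232, 0.0622]
eef_rot: [180.0, 0.0, 149.7]
contact_force: [-1.0, 2.5, 4.4]
gripper_width: 0.0117
gripper_force: 49.9
```

```bash
python3 m.py
```

```text
t 39.6 cam 2.01 Mz 0.2726 sd 0.0254 F [-0.9  2. ] tq6 -0.282
```

>>> jog_arm --deltas '[[[-0.4, 0, 0, 0, 0], [-0.4, 0, 0, 0, 0], [-0.4, 0, 0, 0, 0], [-0.4, 0, 0, 1, 0], [-0.4, 0, 0, 3, 0], [-0.4, 0, 0, 5, 0], [-0.4, 0, 0, 5, 0.1], [-0.4, 0, 0, 4, 0.1]]]'

```text
time_s: 40.65
tcp_pos: [0.5927, 0.2318, 0.2453]
eef_rot: [179.9, 0.1, 161.3]
contact_force: [-0.1, 0.4, 0.4]
gripper_width: 0.0261
gripper_force: 0.0
```

>>> jog_arm --deltas '[[[-0.4, 0, 1, 0, 0.17], [-0.4, 0, 2, 0, 0.17], [-0.4, 0, 2, 0, 0.17], [-0.4, 0, 0, 0, 0.17], [-0.4, 0, 0, 0, 0.17], [-0.4, 0, 0, 0, 0.17], [-0.4, 0, 0, 0, 0.17], [-0.4, 0, 0, 0, 0.17]]]'

```text
time_s: 41.65
tcp_pos: [0.5924, 0.2816, 0.2428]
eef_rot: [-180.0, 0.0, -120.7]
contact_force: [-0.0, -0.0, -0.7]
gripper_width: 0.0262
gripper_force: 0.0
```

>>> jog_arm --deltas '[[[-0.4, 0, 0, 0, 0.17], [-0.4, 0, 0, 0, 0.17], [-0.4, 0, 0, 0, 0], [-0.4, 0, 0, 0, 0]]]'

```text
time_s: 42.15
tcp_pos: [0.5924, 0.2817, 0.2424]
eef_rot: [-180.0, 0.0, -101.7]
contact_force: [-0.7, -0.0, -0.3]
gripper_width: 0.0265
gripper_force: 0.0
```

```bash
python3 - <<'E'
from h import *
import pickle
st();i=r.camera_info("wrist");im=r.capture("wrist");cv2.imwrite("pics/w6.png",im);pickle.dump(i,open("w6.pkl","wb"))
p=proj(i,[.593,.2302,.05]);u,v=p.astype(int);x0=max(u-100,0);y0=max(v-130,0);print(x0,y0)
cv2.imwrite("pics/w6c.png",cv2.resize(im[y0:y0+200,x0:x0+200],None,fx=3,fy=3,interpolation=cv2.INTER_CUBIC))
E
```

```text
t 42.15 lock xy mm [51.2  5.2] z 0.2424 yaw -101.73 F [-0.7 -0.  -0.3] M [ 0.028  0.033 -0.002] w 0.0265
208 7
```

View pics/w6c.png

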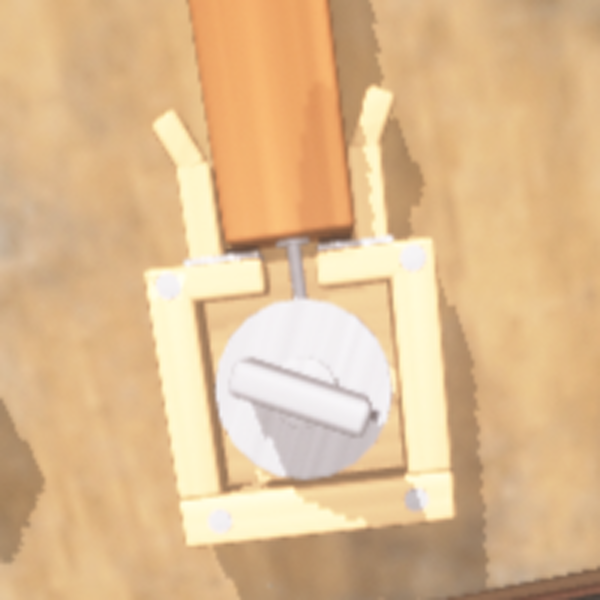

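The crop shows the rail's front edge (rows 235–250) flat against the pads, the bar turned to about 2 rad ((232,375) to (375,415)), and the gripper clear. Pull was about 14 N before release. Handing in.

```bash
python3 -c "
from plant import r
print(r.close_job())"
```

```text
the job is handed in; nothing more can be done
None
```

The rail is fully in the guide and the cam is turned to about 2.0 rad, holding the rail on both pads with an estimated pull of about 14 N; the arm has let go and the job is handed in, but no verdict came back.

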